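# Put the setting disc away in the gauge case

### The arm

A 6-joint arm with a two-finger parallel gripper is mounted at the origin on the work surface. World frame = base frame: x ahead of the robot, y to its left, z up, the work surface at z = 0. Lengths are in mm, angles in rad, forces in N, time in s.
With the tool pointing down it reaches from about 275 to 1000 mm from the base axis. Payload 8.4 kg.
Tool frame: the origin (TCP) lies midway between the tips of the shut fingers; the grasp point (between the pads) lies 19 mm behind it; z points along the fingers, x is the direction in which the jaws open and shut, and the axes are right-handed (so a half turn about z gives the same grasp; the last joint's range is limited). The gripper opens to 85 mm and grips with 20 to 120 N. Pads are 22 mm wide; open, the fingers measure 114 mm over their backs; the gripper's body (76 mm by 85 mm) begins 54 mm behind the grasp point. The pads swing forward as they close: fully open they stand 13 mm farther back than shut.
Start: joints at [-0.002, 0.353, 1.633, -0, 1.155, -0.002], TCP at [625.002, -0, 231.281] pointing down, gripper open.
Joint ranges: [-2.63, 2.63], [-0.92, 2.1], [0.06, 2.66], [-1.3, 4.44], [0, 2.69], [-3.02, 3.02]. Speed limits (rad/s): [2.22, 2.22, 2.79, 3.14, 3.14, 3.14].

### API

Orientations are given as [roll, pitch, yaw] about the fixed x, y, z axes, in that order (R = Rz(yaw) Ry(pitch) Rx(roll)).
In Python, from rig import sense, grab_frame, camera_model, job gives the robot as it stands.
- The arm moves only by the tool arm_command, never from a script. Its argument "plan" is a list of rows, each an object with "translation": the shift along the tool's x, y, z in cm, a list of three; "twist": the turn about the tool's z in rad; "gripper": the opening, from 0 (shut) to 1 (fully open). A call has exactly 5 rows; each row is the pose to reach, as a shift and turn from the pose measured when the call began, along the tool's axes at that moment; what a row does not reach only later rows make up. A row lasts 1/12 s, in which the tool goes at most 41.7 mm and 7.16 degrees, less where a joint would pass 70% of its speed; a pose out of reach is approached as far as the arm can. A call with a gripper value outside its range is refused whole. The fingers move at their own pace and stop on an object; "squeeze" is the grip in N (left out, the last holds). Time passes only in rows, so rows that repeat a pose let the fingers close, or fill a call up. It gives the time, the measured TCP pose, the force and the opening at its end, in the units of the state.
- sense(): the state, without advancing time (a new reading comes with each control period).
- grab_frame(name): name is "scene" or "side" or "wrist"; returns the picture (480x640x3 uint8, blue, green, red); there is no depth.
- camera_model(name): a dict with "fx", "fy", "cx", "cy" (pixels), "dist_coeffs" ([k1, k2, p1, p2, k3] as OpenCV has them; the pictures are not rectified), "pose" (4x4, takes a point from camera to world coordinates). Camera axes: x right, y down, z forward; pixel columns grow to the right and rows downward; lengths in mm; the calibration is good to about 2 mm. A picture is of the moment at which its call begins: read the wrist's pose just before it. camera_model takes no time and is no camera call; for the wrist camera it gives the pose at the moment of the call.
- job.sign_off(): hands the job in, once; it reports no verdict.
The state is a dict: "clock": time; "qpos": joint angles; "qvel": joint speeds; "joint_efforts": joint torques, N m; "eef_pos": TCP position; "tcp_rot": TCP orientation; "contact_force": force on the tool from outside, world axes, zero at the start; "wrist_torque": the same for the moment, N m; "opening": opening from 0.0 (shut) to 1.0 (fully open).
Only numpy, scipy, OpenCV 4.12 (cv2) and the standard library are available. Lean on these libraries where they do the work, as an engineer would, in place of code of your own. Each camera call takes 0.05 s, during which the arm holds its last target.

### The job

A steel setting disc has been left lying on the deck of the oak gauge case. Push it across the deck with the fingertips, never lifting it off, until it drops into the empty recess that fits it and lies flat on the bottom, then push that recess's open brass keeper round over the disc as far as it will go. Leave the other keepers, gauges and things where they are, and finish clear of everything.

Things in the scene. Friction and masses are not known exactly. Their poses are not given: they have to be found in the camera images.
- case: Oak gauge case screwed to the zinc shelf: flat block 220 (its x) by 340 (y) by 36 mm high. Origin at the centre of its underside, deck at z = 36 mm; +x is its far side, +y its left. Three round flat-bottomed recesses, 10 mm deep, 1 mm rim chamfer, in a row at x = +30 mm: 74 mm diameter at y = +85, 56 mm at y = -10, 42 mm at y = -95. The deck in front of them (x below -8 mm) is plain.
- disc: The loose steel setting disc, plain, 52 mm diameter, 14 mm thick, 0.18 to 0.29 kg, lying flat on the front strip of the deck. Origin at the centre of its underside, z up. It slides with ordinary friction, tips over the rim once its centre is within about 10 mm of the recess's centre, and drops in when pushed on. Home, its underside is 10 mm below the deck and its top 4 mm above it.
- recess_mid (a point): Centre of the mouth of the 56 mm recess that fits the loose disc (2 mm play all round), at deck height.
- recess_large (a point): Centre of the mouth of the empty 74 mm recess, at deck height: not the loose disc's, which would fall in and lie too loose there.
- keeper (a joint): Angle of the 56 mm recess's brass keeper (turn-button) about its upright pivot, rad: 0 = across the disc, against its stop, pointing to the case's -x; grows to at most 1.9 as it swings out to the case's +y side. Starts open at 1.1 to 1.7. It stays where it is left; light friction (about 0.7 N at the pin).
- keeper_pivot (a point): Point on the deck on that keeper's pivot axis, 44 mm from its recess's centre towards the case's +x. The pivot boss is 16 mm in diameter and 12 mm high.
- keeper_pin (a point): Top of that keeper's upright thumb pin, 45 mm from its pivot axis and 30 mm above the deck. The pin is round, 10 mm diameter, with a 12 mm ball at its top. The 12 mm wide flat arm under it lies 6 to 9 mm above the deck and clears the home disc by 2 mm. With the keeper fully across, the pin stands over the middle of the recess.
- keeper_large_pin (a point): Top of the like thumb pin, 30 mm above the deck and 50 mm from its pivot, on the large recess's keeper, which stands swung out to the case's +y side (1.1 to 1.7 rad); leave it.
- keeper_small_pin (a point): Top of the like thumb pin on the small recess's keeper, which lies across the small disc; leave it.
- disc_small: Steel disc 38 mm diameter, 14 mm thick, home in the small recess under its keeper, 4 mm proud of the deck. Origin at the centre of its underside. Leave it.
- plug_gauge: Small steel plug gauge with a bakelite grip standing in a hole of the case at x = +30, y = -145 mm; 25 mm diameter, top 58 mm above the deck. Origin at the centre of its foot, 10 mm below the deck. Leave it.
- ring_gauge: Large brass ring gauge lying flat on the shelf left of the case, 160 mm outside, 112 mm bore, 32 mm high; origin at the centre of its underside. Leave it.
- caliper: Steel outside caliper lying flat on the shelf beside the case, left or right, 210 mm long, 110 mm wide, 13 mm high; origin in the middle of its underside, its joint towards its +x. Leave it.
- tally_block: Dark brown bakelite tally block, 70 by 150 mm, 28 mm high over its pegs, on the shelf beside the case, right or left; origin at the centre of its underside. Leave it.
- jug: Pale enamel jug 163 mm high, 116 mm diameter, handle to its +y reaching 95 mm from its axis, on the shelf right of the case; origin at the centre of its foot. Leave it.
- scriber: Steel scriber, 140 mm long, 12 mm high, lying along its x on the shelf between the robot and the case; origin on its underside 50 mm from the blunt end. Leave it.
There are look-alikes about, which are no part of the job. What is shaped like the disc but green is not meant.

How it is judged (in metres and radians):
On the way, in this order (a step that is already met when the one before it is completed fails the run):
1. the loose disc has dropped flat into its own recess while the keeper is still open (z of disc in the frame of case below 0.0285 m and horizontal distance between disc and recess_mid below 0.0045 m and angle between disc's own z axis and vertical below 0.06 rad and value of joint keeper above 0.4 rad), for 0.2 s.
2. its keeper has been swung across it to the stop (value of joint keeper below 0.1 rad), for 0.2 s.
At the end, for the whole second after the job is handed in: The loose disc lies flat (within 0.06 rad) on the floor of the 56 mm recess, centred within 4.5 mm, at rest, and that recess's keeper is across it, within 0.1 rad of its stop; the small disc is still in its recess (z of disc in the frame of case below 0.0285 m and horizontal distance between disc and recess_mid below 0.0045 m and angle between disc's own z axis and vertical below 0.06 rad and linear speed of disc below 0.01 m/s and value of joint keeper below 0.1 rad and distance of disc_small from where it was at the start of the episode below 0.008 m); the robot touches nothing.
It fails at once if the disc is lifted more than 8 mm off the deck (z of disc in the frame of case above 0.044 m).
It fails at once if the small disc is moved out of place (distance of disc_small from where it was at the start of the episode above 0.008 m).
It fails at once if another keeper is moved (distance of any of keeper_large_pin, keeper_small_pin from where it was at the start of the episode above 0.015 m).
It fails at once if a gauge or other bystander is moved or lifted by more than 20 mm (distance of any of plug_gauge, ring_gauge, caliper, tally_block, jug, scriber from where it was at the start of the episode above 0.02 m).
It also fails if it takes over 48 s, if anything falls off the work surface, if the arm or the gripper's body presses on something with over 40 N, if the wrist force passes 120 N, or if a joint passes its speed limit or range.

## Working session

There is one attempt and no reset: what is moved stays moved. The work goes in short steps, Python scripts to look and compute and a tool call to move; the robot and the scene stay as the last step left them, time stands still between calls to the robot, and variables do not carry over. Pictures are saved under pics/ and viewed, and the job is handed in when it is done.

Besides the shell and the picture viewer there is one more tool, called after "Request:" by a JSON object that holds its "method" and its "body". arm_command: Moves the arm, as the interface text tells. Its arguments: {"type":"object","properties":{"plan":{"type":"array","items":{"type":"object","properties":{"translation":{"type":"array","items":{"type":"number"}},"twist":{"type":"number"},"gripper":{"type":"number"}}}},"squeeze":{"type":"number"}},"required":["plan"]}

```bash
ls; mkdir -p pics; python3 - <<'E'
from rig import sense, grab_frame, camera_model
import cv2
for n in ("scene","side","wrist"):
    m=camera_model(n); f=grab_frame(n); cv2.imwrite(f"pics/{n}0.png",f)
    print(n,m)
print(sense())
E
```

```text
pics
scene {'fx': 581.1886295853203, 'fy': 581.1886295853203, 'cx': 320.2742467647875, 'cy': 237.87243240229344, 'dist_coeffs': array([-0.04997948,  0.        ,  0.        ,  0.        ,  0.        ]), 'pose': array([[ 1.81669466e-01,  7.73953310e-01, -6.06623836e-01,
         1.41337283e+03],
       [ 9.83359631e-01, -1.42854260e-01,  1.12234119e-01,
        -1.74217667e+02],
       [ 2.05168733e-04, -6.16918904e-01, -7.87026698e-01,
         1.25036015e+03],
       [ 0.00000000e+00,  0.00000000e+00,  0.00000000e+00,
         1.00000000e+00]])}
side {'fx': 473.3385911833955, 'fy': 473.3385911833955, 'cx': 323.7253778609157, 'cy': 238.05659235712307, 'dist_coeffs': array([-0.00971696,  0.        ,  0.        ,  0.        ,  0.        ]), 'pose': array([[-9.05302115e-01, -2.55871809e-01,  3.39054122e-01,
         9.44344095e+01],
       [-4.24150161e-01,  5.87587763e-01, -6.89084364e-01,
         7.67736700e+02],
       [-2.29067904e-02, -7.67639393e-01, -6.40472514e-01,
         7.95534709e+02],
       [ 0.00000000e+00,  0.00000000e+00,  0.00000000e+00,
         1.00000000e+00]])}
wr
[... 520 characters left out ...]
       1.00000000e+00]])}
{'clock': 0.15, 'qpos': array([-2.41727840e-03,  3.53531392e-01,  1.63391713e+00, -4.73912765e-05,
        1.15522637e+00, -2.41826021e-03]), 'qvel': array([-0.00069396, -0.00195048, -0.00103022,  0.00130621, -0.00067456,
        0.000802  ]), 'joint_efforts': array([-7.39769093e-04, -6.05638933e+01, -3.42338884e+01, -2.29960733e-05,
        6.16452831e-03, -4.00942213e-05]), 'eef_pos': array([ 6.24651539e+02, -2.48139333e-02,  2.30727468e+02]), 'tcp_rot': array([3.14155193e+00, 1.08233582e-03, 2.01156392e-05]), 'contact_force': array([0.29073079, 0.00823258, 0.61104036]), 'wrist_torque': array([ 0.00963738, -0.05413098,  0.00318604]), 'opening': 1.0013799749437358}
```

View pics/scene0.png

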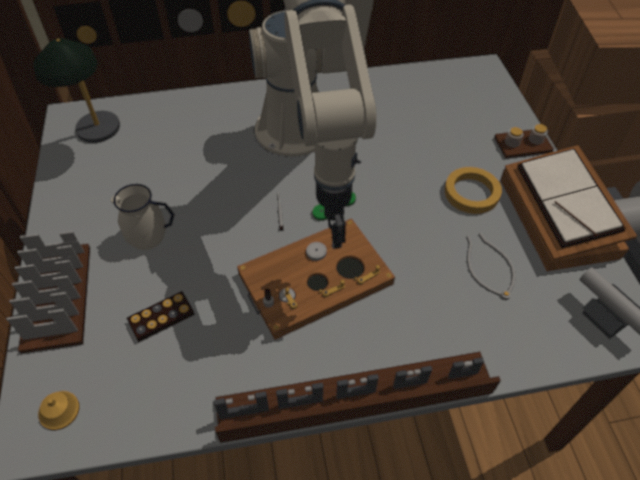

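View pics/side0.png

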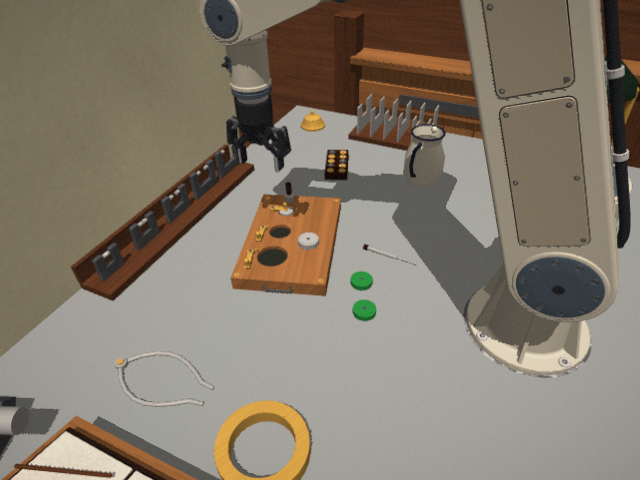

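View pics/wrist0.png

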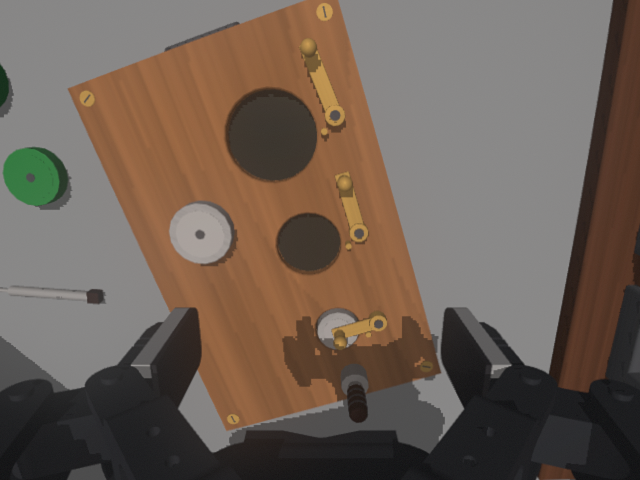

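```bash
cat > h.py <<'E'
import numpy as np, cv2
from rig import sense, grab_frame, camera_model
def ray(uv,m,z):
    K=np.array([[m['fx'],0,m['cx']],[0,m['fy'],m['cy']],[0,0,1.]])
    uv=np.asarray(uv,float).reshape(-1,1,2)
    n=cv2.undistortPoints(uv,K,np.asarray(m['dist_coeffs'],float)).reshape(-1,2)
    d=np.c_[n,np.ones(len(n))]@m['pose'][:3,:3].T; o=m['pose'][:3,3]
    return o+d*((z-o[2])/d[:,2])[:,None]
def proj(p,m):
    K=np.array([[m['fx'],0,m['cx']],[0,m['fy'],m['cy']],[0,0,1.]])
    T=np.linalg.inv(m['pose']); r=cv2.Rodrigues(T[:3,:3])[0]
    return cv2.projectPoints(np.asarray(p,float).reshape(-1,3),r,T[:3,3],K,np.asarray(m['dist_coeffs'],float))[0].reshape(-1,2)
def blobs(mask,amin,amax):
    out=[]
    for c in cv2.findContours(mask.astype(np.uint8),cv2.RETR_EXTERNAL,cv2.CHAIN_APPROX_NONE)[0]:
        a=cv2.contourArea(c)
        if amin<a<amax: out.append(c)
    return out
E
python3 - <<'E'
from h import *
m=camera_model("wrist"); f=cv2.imread("pics/wrist0.png")
hsv=cv2.cvtColor(f,cv2.COLOR_BGR2HSV)
def circ(c,z):
    p=ray(c.reshape(-1,2),m,z)[:,:2].astype(np.float32)
    (x,y),r=cv2.minEnclosingCircle(p); e=cv2.fitEllipse(p)
    return np.round([*e[0],*e[1],2*r],1)
gray=hsv[...,2]
dark=cv2.morphologyEx((gray<62).astype(np.uint8),cv2.MORPH_OPEN,np.ones((5,5)))
for c in blobs(dark,1500,12000):
    print("dark",c.reshape(-1,2).mean(0),circ(c,36))
lt=cv2.morphologyEx(((gray>125)&(hsv[...,1]<45)).astype(np.uint8),cv2.MORPH_OPEN,np.ones((5,5)))
for c in blobs(lt,500,8000): print("light",c.reshape(-1,2).mean(0),circ(c,50))
def p(n,uv,z): print(n,np.round(ray(uv,m,z)[0],1))
p("Lball",(309,46),60);p("Lpiv",(335,116),48);p("Mball",(345,184),60);p("Mpiv",(359,233),48);p("Spiv",(379,324),48);p("Sball",(341,339),60)
for n,uv in dict(a=(69,89),b=(337,-2),c=(226,430),d=(441,373)).items(): p(n,uv,36)
print(hsv[233,180],hsv[233,220])
E
```

```text
light [205.15294118 414.55882353] [ 513.2 -197.8   32.8   88.5   86.7]
light [439.30188679 398.55974843] [ 735.7 -178.4   32.2   65.7   65.6]
light [199.95882353 233.28235294] [525.3 -18.8  49.7  50.3  51.4]
Lball [616.3 121.2  60. ]
Lpiv [635.4  73.7  48. ]
Mball [643.1  23.5  60. ]
Mpiv [655.9 -18.8  48. ]
Spiv [ 675.8 -102.1   48. ]
Sball [ 641.8 -110.    60. ]
a [426.6  95.5  36. ]
b [636.5 157.9  36. ]
c [ 529.3 -227.2   36. ]
d [ 739.1 -160.8   36. ]
[ 10  18 169] [ 12  20 169]
```

```bash
python3 - <<'E'
from h import *
m=camera_model("wrist"); f=cv2.imread("pics/wrist0.png")
hsv=cv2.cvtColor(f,cv2.COLOR_BGR2HSV)
print(hsv[134,272],hsv[243,309],hsv[243,265],hsv[200,300])
mk=cv2.morphologyEx(((hsv[...,2]<85)).astype(np.uint8),cv2.MORPH_OPEN,np.ones((5,5)))
for c in blobs(mk,1500,12000):
    p=ray(c.reshape(-1,2),m,36)[:,:2].astype(np.float32)
    print(c.reshape(-1,2).mean(0),np.round(cv2.fitEllipse(p)[0:2],1))
C=np.array([ray(u,m,36)[0,:2] for u in [(69,89),(337,-2),(226,430),(441,373)]])
t=np.radians(17.4);R=np.array([[np.cos(t),-np.sin(t)],[np.sin(t),np.cos(t)]])
for q in [(30,85),(30,-10),(30,-95),(74,-10)]: print(q,C.mean(0)+R@q)
vis=cv2.imread("pics/wrist0.png")
for r,q in [(37,(30,85)),(28,(30,-10)),(21,(30,-95))]:
    a=np.linspace(0,6.283,60); P=np.c_[(C.mean(0)+R@q)+r*np.c_[np.cos(a),np.sin(a)],np.full(60,36)]
    cv2.polylines(vis,[proj(P,m).round().astype(np.int32)],True,(0,0,255),1)
a=np.linspace(0,6.283,60)
cv2.polylines(vis,[proj(np.c_[np.array([525.3,-18.8])+26*np.c_[np.cos(a),np.sin(a)],np.full(60,50)],m).round().astype(np.int32)],True,(255,0,0),1)
cv2.imwrite("pics/v1.png",vis)
E
```

```text
[16 55 60] [15 74 62] [ 12 137 140] [ 13 144 142]
[307.70056497 242.34463277] [[613.7 -30.4]
 [ 51.1  53.3]]
[270.73076923 134.36923077] [[584.8  59. ]
 [ 70.6  72.2]]
(30, 85) [586.1042124  56.4460141]
(30, -10) [614.51308767 -34.20681711]
(30, -95) [ 639.93155501 -115.31724503]
(74, -10) [656.49966212 -21.04902225]
```

View pics/v1.png

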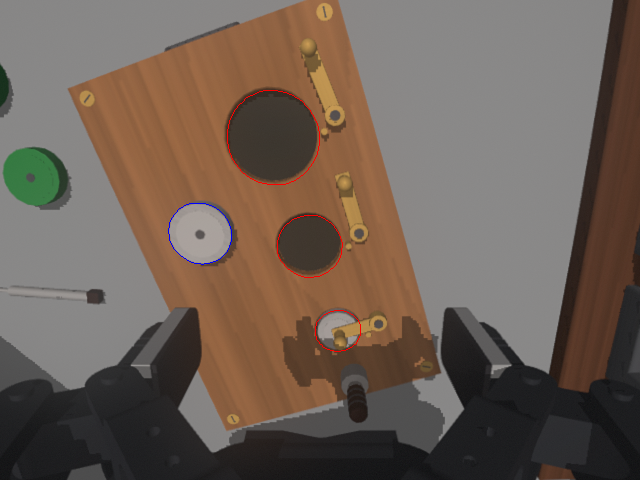

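Wrist view: loose disc at pixel (200,233) → (525,−19); mid recess at (309,243) → about (614,−32); mid keeper pivot (359,233), ball (345,184), i.e. open by about 1.55 rad. Now I move behind the disc.

Request:
{"method": "arm_command", "body": {"plan": [{"translation": [-2.5,0.2,1.5],"twist": -0.1,"gripper": 0.35},{"translation": [-5.5,0.5,4],"twist": -0.2,"gripper": 0.35},{"translation": [-8.5,0.7,6.5],"twist": -0.32,"gripper": 0.35},{"translation": [-11.5,0.9,9],"twist": -0.44,"gripper": 0.35},{"translation": [-14.7,1.2,11],"twist": -0.56,"gripper": 0.35}]}}

```text
clock: 0.57
eef_pos: [475.6, -12.0, 119.4]
tcp_rot: [-3.141, 0.002, 0.566]
contact_force: [-1.1, -0.1, -1.3]
opening: 0.352
```

Request:
{"method": "arm_command", "body": {"plan": [{"translation": [0,0,0],"twist": -0.12,"gripper": 0.35},{"translation": [0,0,0],"twist": -0.24,"gripper": 0.35},{"translation": [0,0,0],"twist": -0.36,"gripper": 0.35},{"translation": [0,0,0],"twist": -0.48,"gripper": 0.35},{"translation": [0,0,0],"twist": -0.6,"gripper": 0.35}]}}

```text
clock: 0.98
eef_pos: [475.4, -12.0, 119.3]
tcp_rot: [-3.14, 0.001, 1.172]
contact_force: [0.6, 0.8, 0.3]
opening: 0.35
```

Request:
{"method": "arm_command", "body": {"plan": [{"translation": [0,0,1],"twist": -0.12,"gripper": 0.35},{"translation": [0,0,2],"twist": -0.25,"gripper": 0.35},{"translation": [0,0,3],"twist": -0.25,"gripper": 0.35},{"translation": [0,0,4],"twist": -0.25,"gripper": 0.35},{"translation": [0,0,4],"twist": -0.25,"gripper": 0.35}]}}

```text
clock: 1.4
eef_pos: [474.0, -12.0, 77.4]
tcp_rot: [-3.137, 0.001, 1.418]
contact_force: [-0.7, 0.1, -0.2]
opening: 0.348
```

```bash
python3 - <<'E'
from h import *
m=camera_model("wrist");f=grab_frame("wrist"); cv2.imwrite("pics/w1.png",f); cv2.imwrite("pics/s1.png",grab_frame("side"))
s=sense(); print(s['eef_pos'],s['tcp_rot'],m['pose'])
E
```

```text
[474.94848825 -11.95565004  78.84215802] [-3.13825932e+00  4.07162970e-04  1.41923753e+00] [[ 1.52814515e-01  9.49142698e-01  2.75274161e-01  4.03434427e+02]
 [ 9.88254880e-01 -1.46731652e-01 -4.26862210e-02 -7.89328456e-01]
 [-1.23882457e-04  2.78564107e-01 -9.60417629e-01  2.21051047e+02]
 [ 0.00000000e+00  0.00000000e+00  0.00000000e+00  1.00000000e+00]]
```

View pics/w1.png

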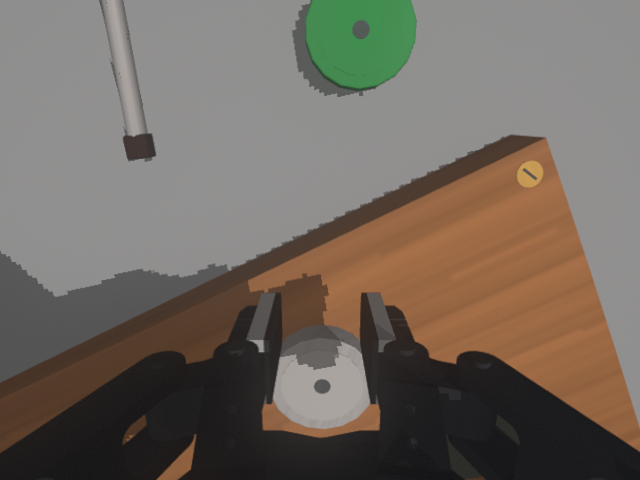

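View pics/s1.png

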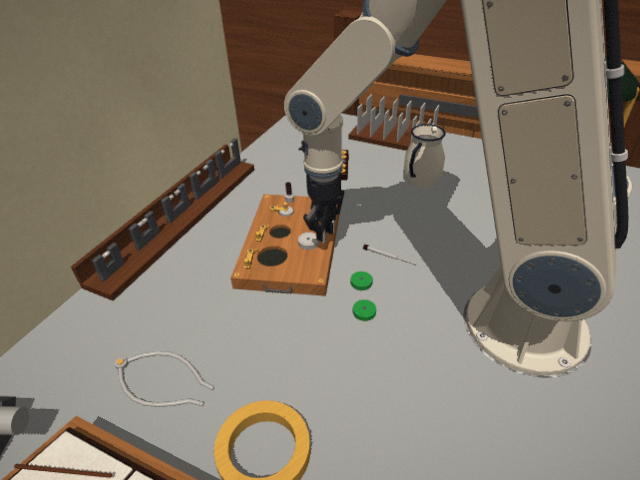

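```bash
python3 - <<'E'
from h import *
m=camera_model("wrist")
print(ray((322,386),m,50), ray((322,428),m,50))
for uv in [(265,294),(272,402),(375,292),(370,402)]: print(uv,ray(uv,m,82))
E
```

```text
[[528.05655138 -19.20937861  50.        ]] [[552.85763523 -22.98429198  50.        ]]
(265, 294) [[462.46323781 -30.67352005  82.        ]]
(272, 402) [[509.52229047 -36.94758827  82.        ]]
(375, 292) [[467.83494131   9.67107667  82.        ]]
(370, 402) [[515.52999985   2.23080124  82.        ]]
```

Request:
{"method": "arm_command", "body": {"plan": [{"translation": [0,0,0.8],"twist": 0,"gripper": 0.35},{"translation": [0,0,1.6],"twist": 0,"gripper": 0.35},{"translation": [0,0,2.4],"twist": 0,"gripper": 0.35},{"translation": [0,0,3.2],"twist": 0,"gripper": 0.35},{"translation": [0,0,3.6],"twist": 0,"gripper": 0.35}]}}

```text
clock: 1.92
eef_pos: [474.2, -11.9, 41.5]
tcp_rot: [-3.137, 0.001, 1.419]
contact_force: [0.2, -0.1, 0.2]
opening: 0.351
```

```bash
python3 - <<'E'
from h import *
m=camera_model("wrist");f=grab_frame("wrist"); cv2.imwrite("pics/w2.png",f)
s=sense(); print(s['eef_pos'],s['tcp_rot'],s['contact_force'])
E
```

```text
[473.89697361 -11.94075047  41.22384137] [-3.13614379e+00  6.76956681e-04  1.41904185e+00] [ 0.32384389 -0.47766246 -0.0128888 ]
```

View pics/w2.png

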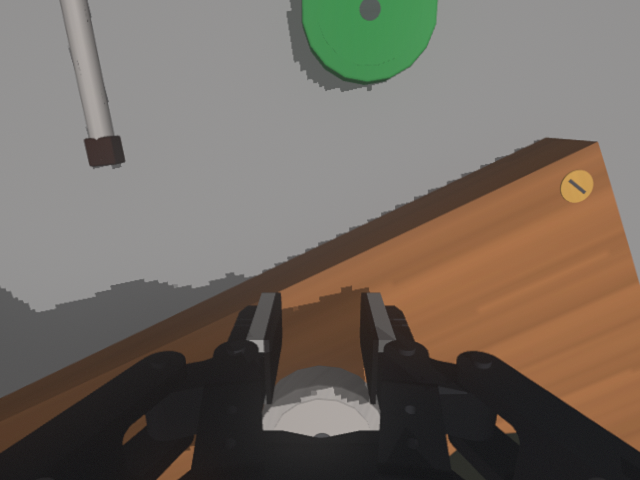

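Request:
{"method": "arm_command", "body": {"plan": [{"translation": [0.1,0.5,0],"twist": 0,"gripper": 0.35},{"translation": [0.1,1.0,0],"twist": 0,"gripper": 0.35},{"translation": [0.1,1.5,0],"twist": 0,"gripper": 0.35},{"translation": [0.1,2.0,0],"twist": 0,"gripper": 0.35},{"translation": [0.1,2.5,0],"twist": 0,"gripper": 0.35}]}}

```text
clock: 2.38
eef_pos: [499.3, -14.8, 41.3]
tcp_rot: [-3.136, 0.001, 1.419]
contact_force: [-0.8, 0.0, 1.2]
opening: 0.35
```

Request:
{"method": "arm_command", "body": {"plan": [{"translation": [0,0.5,0],"twist": 0,"gripper": 0.35},{"translation": [0,1.0,0],"twist": 0,"gripper": 0.35},{"translation": [0,1.5,0],"twist": 0,"gripper": 0.35},{"translation": [0,2.0,0],"twist": 0,"gripper": 0.35},{"translation": [0,2.5,0],"twist": 0,"gripper": 0.35}]}}

```text
clock: 2.8
eef_pos: [524.4, -18.7, 41.2]
tcp_rot: [-3.136, 0.001, 1.419]
contact_force: [-2.2, -0.2, 0.8]
opening: 0.352
```

Request:
{"method": "arm_command", "body": {"plan": [{"translation": [0,0.5,0],"twist": 0,"gripper": 0.35},{"translation": [0,1.0,0],"twist": 0,"gripper": 0.35},{"translation": [0,1.5,0],"twist": 0,"gripper": 0.35},{"translation": [0,2.0,0],"twist": 0,"gripper": 0.35},{"translation": [0,2.5,0],"twist": 0,"gripper": 0.35}]}}

```text
clock: 3.22
eef_pos: [549.6, -22.5, 41.0]
tcp_rot: [-3.136, 0.001, 1.419]
contact_force: [-1.9, 0.6, 1.4]
opening: 0.349
```

```bash
python3 - <<'E'
from h import *
for n in("wrist","side"): cv2.imwrite(f"pics/{n}3.png",grab_frame(n))
s=sense(); print(s['eef_pos'],s['tcp_rot'],s['contact_force'])
f=cv2.imread("pics/side3.png")[180:320,200:380]; cv2.imwrite("pics/side3c.png",cv2.resize(f,None,fx=4,fy=4,interpolation=cv2.INTER_CUBIC))
E
```

```text
[550.45415553 -22.62599915  41.17367451] [-3.13739536e+00  5.86346125e-04  1.41892643e+00] [ 0.76791709  0.12925    -0.89299047]
```

View pics/wrist3.png

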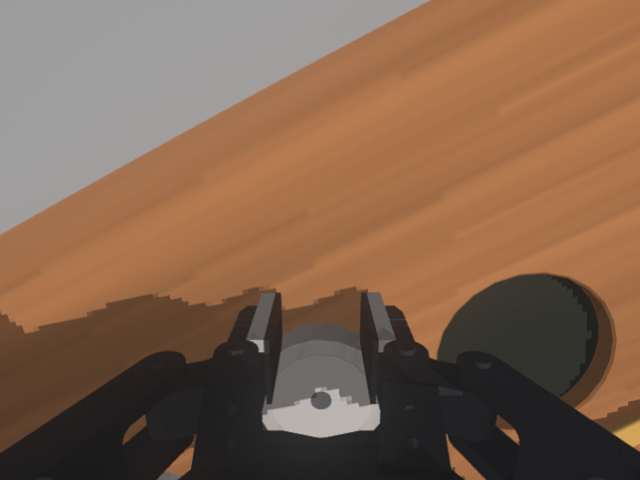

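View pics/side3c.png

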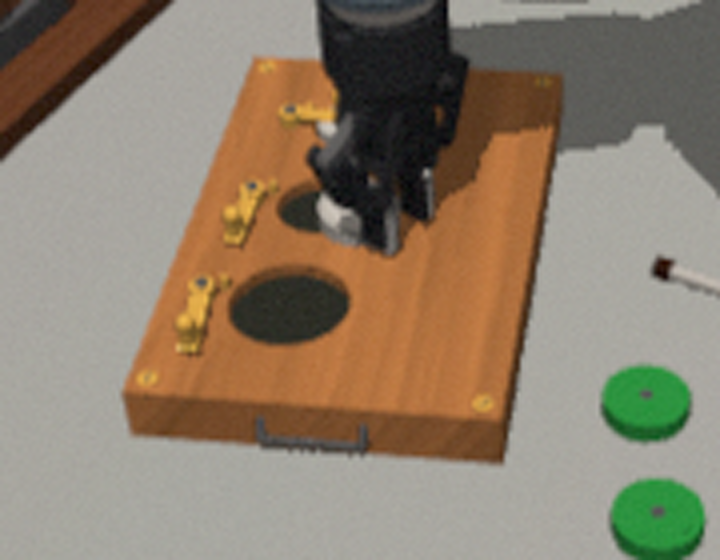

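```bash
python3 - <<'E'
from h import *
m=camera_model("wrist"); s=sense()
d=ray((320,400),m,50)[0]; print(d-s['eef_pos'],d, ray((440,355),m,36),ray((613,340),m,36),ray((540,273),m,36))
E
```

```text
[32.1695458  -4.95084472  8.82632549] [582.62370133 -27.57684386  50.        ] [[579.27390723  23.01413377  36.        ]] [[583.98272085  95.00133486  36.        ]] [[549.14325254  64.30925727  36.        ]]
```

Request:
{"method": "arm_command", "body": {"plan": [{"translation": [0.02,0.5,0],"twist": 0,"gripper": 0.35},{"translation": [0.04,1.0,0],"twist": 0,"gripper": 0.35},{"translation": [0.04,1.5,0],"twist": 0,"gripper": 0.35},{"translation": [0.04,1.8,0],"twist": 0,"gripper": 0.35},{"translation": [0.04,2.1,0],"twist": 0,"gripper": 0.35}]}}

```text
clock: 3.73
eef_pos: [571.6, -25.4, 41.1]
tcp_rot: [-3.137, 0.001, 1.419]
contact_force: [-2.9, 0.2, 2.2]
opening: 0.352
```

Request:
{"method": "arm_command", "body": {"plan": [{"translation": [0,0.2,0],"twist": 0,"gripper": 0.35},{"translation": [0,0.4,0],"twist": 0,"gripper": 0.35},{"translation": [0,0.6,0],"twist": 0,"gripper": 0.35},{"translation": [0,0.8,0],"twist": 0,"gripper": 0.35},{"translation": [0,0.9,0],"twist": 0,"gripper": 0.35}]}}

```text
clock: 4.15
eef_pos: [581.0, -26.9, 41.0]
tcp_rot: [-3.138, 0.001, 1.419]
contact_force: [-1.3, 0.5, -1.0]
opening: 0.35
```

```bash
python3 - <<'E'
from h import *
for n in("wrist","side"): cv2.imwrite(f"pics/{n}4.png",grab_frame(n))
s=sense(); print(s['eef_pos'],s['tcp_rot'],s['contact_force'])
f=cv2.imread("pics/side4.png")[180:320,200:380]; cv2.imwrite("pics/side4c.png",cv2.resize(f,None,fx=4,fy=4,interpolation=cv2.INTER_CUBIC))
E
```

```text
[580.76369507 -26.87339043  40.98257681] [-3.13750504e+00  5.91828503e-04  1.41892999e+00] [-0.12458855 -0.58698137  0.42470758]
```

View pics/wrist4.png

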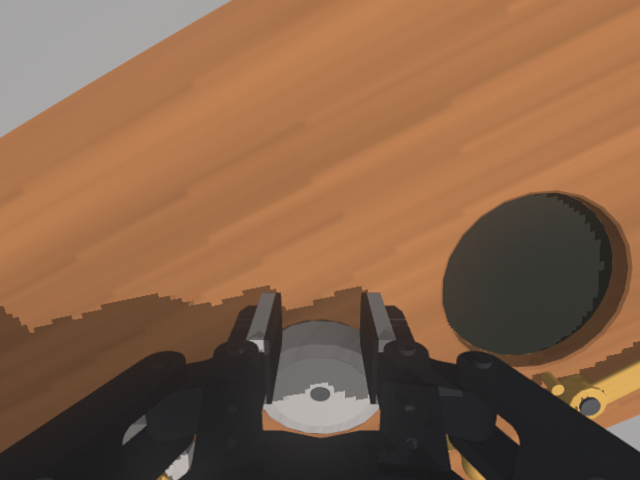

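View pics/side4c.png

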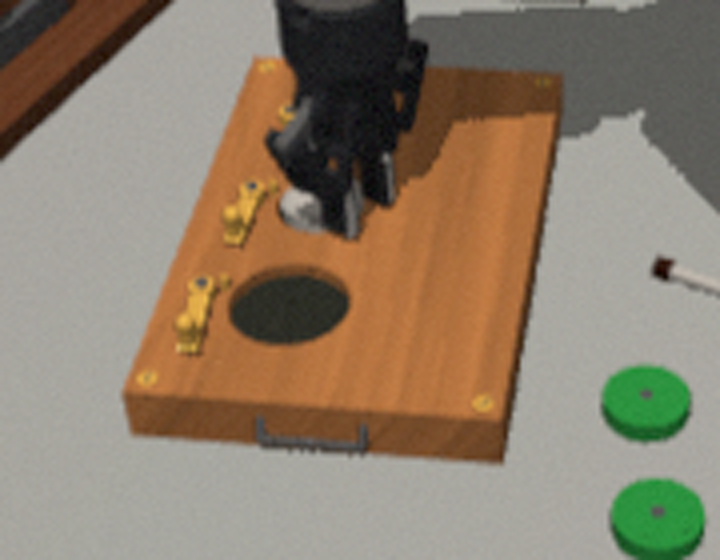

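The disc now appears tipped in over the rim: its ellipse and shading have changed. I'll push on gently.

Request:
{"method": "arm_command", "body": {"plan": [{"translation": [0,0.05,0],"twist": 0,"gripper": 0.35},{"translation": [0,0.1,0],"twist": 0,"gripper": 0.35},{"translation": [0,0.15,0],"twist": 0,"gripper": 0.35},{"translation": [0,0.2,0],"twist": 0,"gripper": 0.35},{"translation": [0,0.2,0],"twist": 0,"gripper": 0.35}]}}

```text
clock: 4.67
eef_pos: [583.1, -27.1, 41.1]
tcp_rot: [-3.138, 0.0, 1.419]
contact_force: [-0.2, -0.0, 0.4]
opening: 0.352
```

```bash
python3 - <<'E'
from h import *
for n in("wrist","side"): cv2.imwrite(f"pics/{n}5.png",grab_frame(n))
s=sense(); print(s['eef_pos'],s['tcp_rot'],s['contact_force'])
f=cv2.imread("pics/side5.png")[180:320,200:380]; f=cv2.resize(f,None,fx=3,fy=3,interpolation=cv2.INTER_CUBIC)
w=cv2.imread("pics/wrist5.png")[250:480,200:450]
cv2.imwrite("pics/c5.png",np.hstack([f,cv2.resize(w,(250,420))]))
E
```

```text
[582.9039576  -27.16422536  41.04715286] [-3.13782422e+00  5.45802129e-04  1.41888750e+00] [-0.61992378 -0.09488757 -0.10911377]
```

View pics/c5.png

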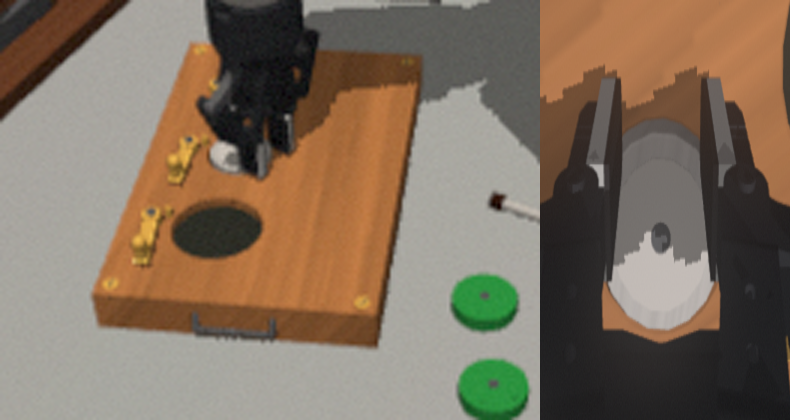

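Request:
{"method": "arm_command", "body": {"plan": [{"translation": [0,0.05,0],"twist": 0,"gripper": 0.35},{"translation": [0,0.1,0],"twist": 0,"gripper": 0.35},{"translation": [0,0.15,0],"twist": 0,"gripper": 0.35},{"translation": [0,0.2,0],"twist": 0,"gripper": 0.35},{"translation": [0,0.2,0],"twist": 0,"gripper": 0.35}]}}

```text
clock: 5.18
eef_pos: [585.0, -27.5, 41.1]
tcp_rot: [-3.138, 0.001, 1.419]
contact_force: [-0.5, -0.3, -0.3]
opening: 0.351
```

```bash
python3 - <<'E'
from h import *
for n in("wrist","side"): cv2.imwrite(f"pics/{n}6.png",grab_frame(n))
s=sense(); print(s['eef_pos'],s['tcp_rot'],s['contact_force'])
f=cv2.imread("pics/side6.png")[180:320,200:380]; f=cv2.resize(f,None,fx=3,fy=3,interpolation=cv2.INTER_CUBIC)
w=cv2.imread("pics/wrist6.png")[250:480,200:450]
cv2.imwrite("pics/c6.png",np.hstack([f,cv2.resize(w,(250,420))]))
E
```

```text
[584.88817778 -27.45449039  41.04584449] [-3.13778548e+00  5.28084080e-04  1.41889161e+00] [-0.43060924 -0.03087418  0.24046332]
```

View pics/c6.png

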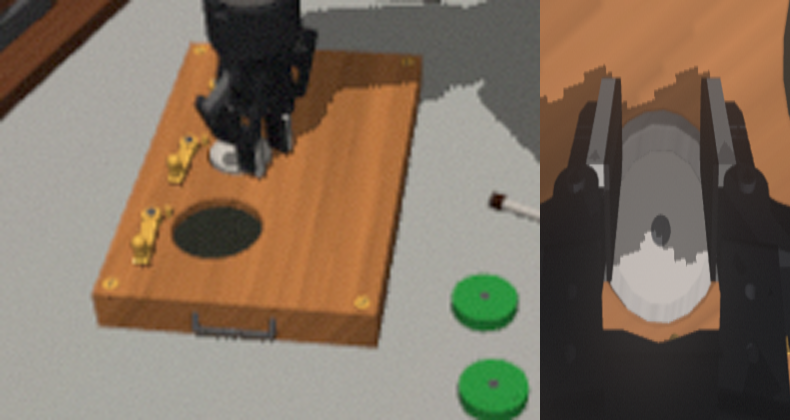

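```bash
python3 - <<'E'
from h import *
m=camera_model("wrist")
for z in (40,50): print(z,ray((320,376),m,z))
ms=camera_model("side")
print(ray((277,231.5),ms,40),ray((277,231.5),ms,50))
E
```

```text
40 [[613.16789439 -31.83842404  40.        ]]
50 [[606.31681049 -30.76787607  50.        ]]
[[614.48420756 -21.23447234  40.        ]] [[607.60100562 -10.79191871  50.        ]]
```

Ray-casting the disc's bore at home height gives (613.2,−31.8), so it seems to have dropped. I'll back off and up to check.

Request:
{"method": "arm_command", "body": {"plan": [{"translation": [0,0,-1.5],"twist": 0,"gripper": 0.35},{"translation": [0,-1.5,-4.5],"twist": 0,"gripper": 0.35},{"translation": [0,-3.5,-7.5],"twist": 0,"gripper": 0.35},{"translation": [0,-5.5,-10.5],"twist": 0,"gripper": 0.35},{"translation": [0,-7,-13],"twist": 0,"gripper": 0.35}]}}

```text
clock: 5.7
eef_pos: [514.8, -16.7, 172.8]
tcp_rot: [-3.138, 0.001, 1.419]
contact_force: [0.9, -0.5, 0.2]
opening: 0.35
```

```bash
python3 - <<'E'
from h import *
m=camera_model("wrist"); cv2.imwrite(f"pics/wrist7.png",grab_frame("wrist"))
np.save("m7.npy",m,allow_pickle=True)
s=sense(); print(s['eef_pos'],s['tcp_rot'],s['contact_force'])
f=grab_frame("side")[180:320,200:380]; cv2.imwrite("pics/c7.png",cv2.resize(f,None,fx=4,fy=4,interpolation=cv2.INTER_CUBIC))
E
```

```text
[514.73155011 -16.510239   176.8071179 ] [-3.14111668e+00  1.37680454e-06  1.41889585e+00] [ 0.3001618  -0.1951555   3.82207574]
```

View pics/wrist7.png

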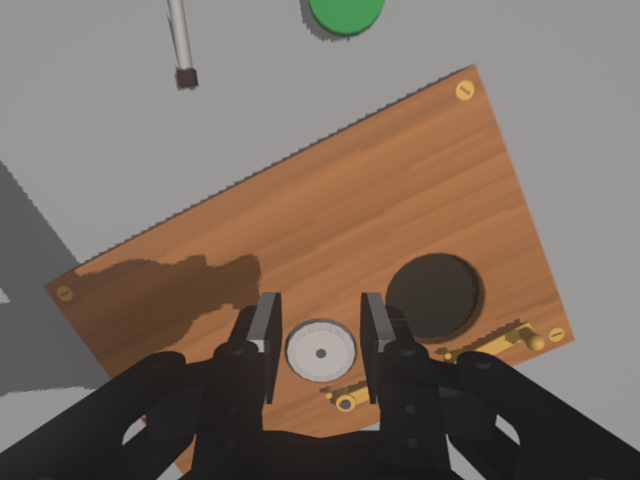

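View pics/c7.png

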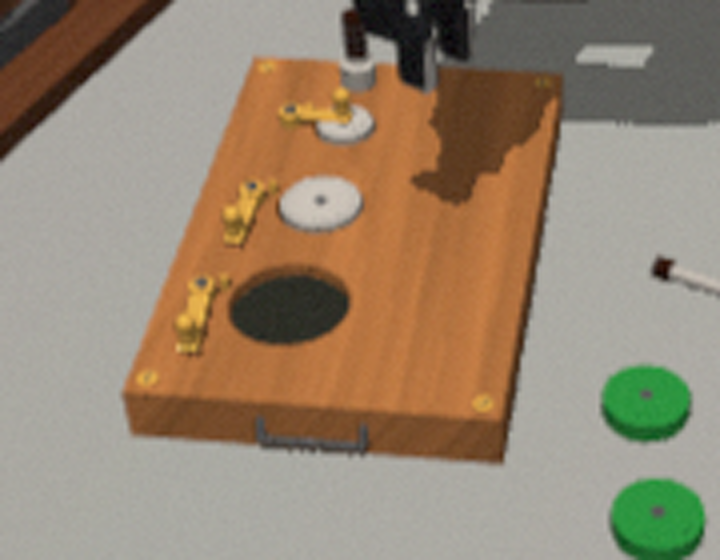

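Both views show the disc lying flat and home, with its bore centred at (321,353) in the wrist picture. The keeper is still open. Next I bring the open fingers over the keeper pin at about (643,23.5).

Request:
{"method": "arm_command", "body": {"plan": [{"translation": [1.0,2.0,0.5],"twist": 0.1,"gripper": 0.35},{"translation": [2.2,4.6,2],"twist": 0.22,"gripper": 0.35},{"translation": [3.5,7.2,3.5],"twist": 0.34,"gripper": 0.35},{"translation": [4.7,9.8,5.2],"twist": 0.46,"gripper": 0.35},{"translation": [5.9,12.1,6.5],"twist": 0.58,"gripper": 0.35}]}}

```text
clock: 6.22
eef_pos: [646.2, 23.7, 108.1]
tcp_rot: [3.141, -0.0, 0.833]
contact_force: [0.3, -1.0, 0.4]
opening: 0.354
```

Request:
{"method": "arm_command", "body": {"plan": [{"translation": [0,0,0],"twist": 0.12,"gripper": 0.35},{"translation": [0,0,0],"twist": 0.12,"gripper": 0.35},{"translation": [0,0,0],"twist": 0.12,"gripper": 0.35},{"translation": [0,0,0],"twist": 0.12,"gripper": 0.35},{"translation": [0,0,0],"twist": 0.12,"gripper": 0.35}]}}

```text
clock: 6.63
eef_pos: [645.9, 23.4, 108.6]
tcp_rot: [3.141, -0.001, 0.716]
contact_force: [-0.8, 0.3, 1.3]
opening: 0.351
```

```bash
python3 - <<'E'
from h import *
m=camera_model("wrist"); cv2.imwrite(f"pics/wrist8.png",grab_frame("wrist"))
s=sense(); print(s['eef_pos'],s['tcp_rot'],s['contact_force'])
print(proj([[643,23.5,60],[655.7,-18.8,48]],m))
f=grab_frame("side")[150:300,200:380]; cv2.imwrite("pics/c8.png",cv2.resize(f,None,fx=4,fy=4,interpolation=cv2.INTER_CUBIC))
E
```

```text
[646.02022917  23.40469295 108.75832575] [ 3.14068485e+00 -8.22095162e-04  7.15042372e-01] [-0.341253   -0.48183604 -0.60972006]
[[316.08914201 265.30607544]
 [283.65584616 326.36899022]]
```

View pics/wrist8.png

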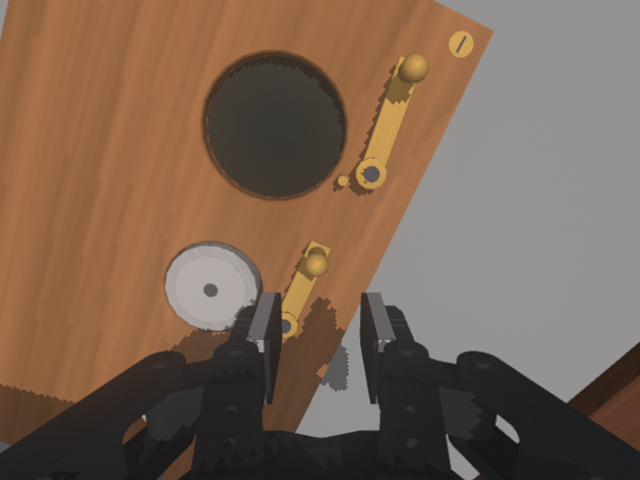

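View pics/c8.png

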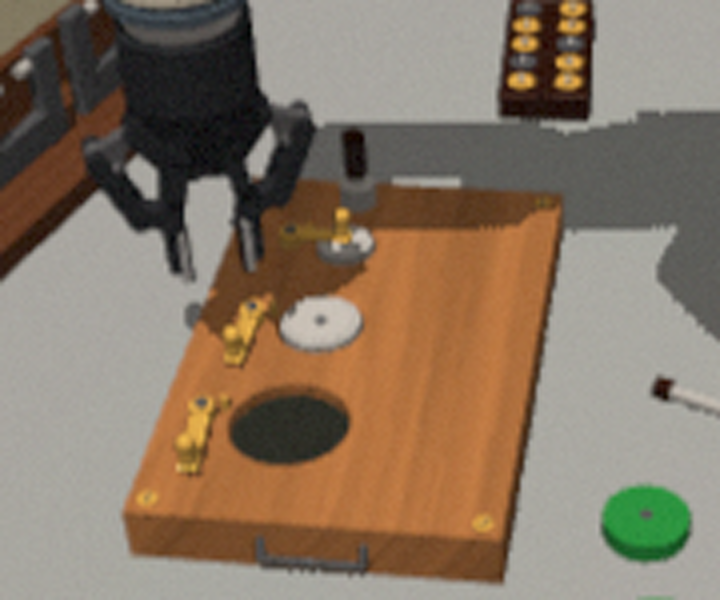

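Request:
{"method": "arm_command", "body": {"plan": [{"translation": [-0.2,-0.2,1.2],"twist": 0,"gripper": 0.35},{"translation": [-0.2,-0.2,2.4],"twist": 0,"gripper": 0.35},{"translation": [-0.2,-0.2,3.6],"twist": 0,"gripper": 0.35},{"translation": [-0.2,-0.2,4.8],"twist": 0,"gripper": 0.35},{"translation": [-0.2,-0.2,5.9],"twist": 0,"gripper": 0.35}]}}

```text
clock: 7.15
eef_pos: [642.7, 23.6, 47.8]
tcp_rot: [3.142, 0.0, 0.715]
contact_force: [0.2, 1.1, 0.3]
opening: 0.35
```

```bash
python3 - <<'E'
from h import *
s=sense(); print(s['eef_pos'],s['tcp_rot'],s['contact_force'])
yaw=s['tcp_rot'][2]; X=np.array([np.cos(yaw),np.sin(yaw)]);Y=np.array([np.sin(yaw),-np.cos(yaw)])
piv=np.array([655.7,-18.8])
for d in range(107,212,6):
    a=np.radians(d); p=piv+45*np.array([np.cos(a),np.sin(a)])-s['eef_pos'][:2]
    print(d,p.round(1),np.round([p@X/10,p@Y/10],2))
E
```

```text
[642.66154306  23.59345531  47.78457912] [3.14150232e+00 1.73448298e-04 7.14622318e-01] [0.21559372 1.07724642 0.28781581]
107 [-0.1  0.6] [ 0.03 -0.06]
113 [-4.5 -1. ] [-0.41 -0.22]
119 [-8.8 -3. ] [-0.86 -0.35]
125 [-12.8  -5.5] [-1.33 -0.42]
131 [-16.5  -8.4] [-1.8  -0.44]
137 [-19.9 -11.7] [-2.27 -0.42]
143 [-22.9 -15.3] [-2.73 -0.34]
149 [-25.5 -19.2] [-3.19 -0.22]
155 [-27.7 -23.4] [-3.63 -0.05]
161 [-29.5 -27.7] [-4.05  0.16]
167 [-30.8 -32.3] [-4.44  0.42]
173 [-31.6 -36.9] [-4.81  0.72]
179 [-32.  -41.6] [-5.14  1.05]
185 [-31.8 -46.3] [-5.44  1.42]
191 [-31.1 -51. ] [-5.69  1.81]
197 [-30.  -55.6] [-5.91  2.23]
203 [-28.4 -60. ] [-6.07  2.67]
209 [-26.3 -64.2] [-6.2   3.13]
```

Request:
{"method": "arm_command", "body": {"plan": [{"translation": [-0.4,-0.2,0],"twist": -0.05,"gripper": 0.35},{"translation": [-0.85,-0.35,0],"twist": -0.1,"gripper": 0.35},{"translation": [-1.33,-0.42,0],"twist": -0.15,"gripper": 0.35},{"translation": [-1.8,-0.44,0],"twist": -0.2,"gripper": 0.35},{"translation": [-2.27,-0.42,0],"twist": -0.25,"gripper": 0.35}]}}

```text
clock: 7.57
eef_pos: [622.2, 12.2, 46.5]
tcp_rot: [-3.14, 0.001, 0.967]
contact_force: [0.2, 0.6, -0.6]
opening: 0.349
```

```bash
python3 - <<'E'
from h import *
s=sense(); print(s['eef_pos'],s['tcp_rot'],s['contact_force'])
yaw=s['tcp_rot'][2]; X=np.array([np.cos(yaw),np.sin(yaw)]);Y=np.array([np.sin(yaw),-np.cos(yaw)])
piv=np.array([655.7,-18.8])
for d in range(137,212,6):
    a=np.radians(d); p=piv+45*np.array([np.cos(a),np.sin(a)])-s['eef_pos'][:2]
    print(d,p.round(1),np.round([p@X/10,p@Y/10],2))
cv2.imwrite("pics/wrist9.png",grab_frame("wrist"))
E
```

```text
[622.15377477  12.19583839  46.45367731] [-3.14037372e+00  5.35018035e-04  9.67309739e-01] [ 0.18683515  0.59055816 -0.6450946 ]
137 [ 0.6 -0.3] [0.01 0.07]
143 [-2.4 -3.9] [-0.46  0.03]
149 [-5.  -7.8] [-0.93  0.03]
155 [ -7.2 -12. ] [-1.4   0.08]
161 [ -9.  -16.3] [-1.86  0.19]
167 [-10.3 -20.9] [-2.3   0.34]
173 [-11.1 -25.5] [-2.73  0.53]
179 [-11.4 -30.2] [-3.14  0.77]
185 [-11.3 -34.9] [-3.52  1.05]
191 [-10.6 -39.6] [-3.86  1.37]
197 [ -9.5 -44.2] [-4.17  1.72]
203 [ -7.9 -48.6] [-4.45  2.11]
209 [ -5.8 -52.8] [-4.68  2.52]
```

View pics/wrist9.png

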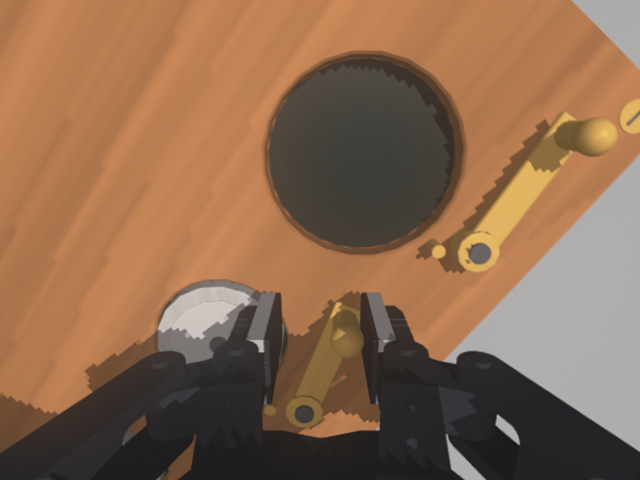

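The picture shows the pin at (347,338), carried by the right-hand finger. I'll keep following the arc.

Request:
{"method": "arm_command", "body": {"plan": [{"translation": [-0.46,0.03,-0.1],"twist": -0.05,"gripper": 0.35},{"translation": [-0.93,0.03,-0.1],"twist": -0.1,"gripper": 0.35},{"translation": [-1.4,0.08,-0.1],"twist": -0.15,"gripper": 0.35},{"translation": [-1.86,0.19,-0.1],"twist": -0.2,"gripper": 0.35},{"translation": [-2.3,0.34,-0.1],"twist": -0.25,"gripper": 0.35}]}}

```text
clock: 8.03
eef_pos: [610.8, -9.1, 46.5]
tcp_rot: [-3.138, 0.001, 1.222]
contact_force: [-0.3, 1.7, -0.2]
opening: 0.35
```

```bash
python3 - <<'E'
from h import *
s=sense(); print(s['eef_pos'],s['tcp_rot'],s['contact_force'])
yaw=s['tcp_rot'][2]; X=np.array([np.cos(yaw),np.sin(yaw)]);Y=np.array([np.sin(yaw),-np.cos(yaw)])
piv=np.array([655.7,-18.8])
for d in range(167,220,6):
    a=np.radians(d); p=piv+45*np.array([np.cos(a),np.sin(a)])-s['eef_pos'][:2]
    print(d,p.round(1),np.round([p@X/10,p@Y/10],2))
E
```

```text
[610.79192346  -9.14442837  46.48178377] [-3.13848684e+00  8.58417791e-04  1.22193760e+00] [-0.25208675  1.7231104  -0.23201619]
167 [1.1 0.5] [0.08 0.08]
173 [ 0.2 -4.2] [-0.38  0.17]
179 [-0.1 -8.9] [-0.84  0.3 ]
185 [  0.1 -13.6] [-1.27  0.47]
191 [  0.7 -18.2] [-1.69  0.69]
197 [  1.9 -22.8] [-2.08  0.96]
203 [  3.5 -27.2] [-2.44  1.26]
209 [  5.6 -31.5] [-2.77  1.6 ]
215 [  8.  -35.5] [-3.06  1.97]
```

Request:
{"method": "arm_command", "body": {"plan": [{"translation": [-0.38,0.17,-0.1],"twist": -0.08,"gripper": 0.35},{"translation": [-0.84,0.3,-0.1],"twist": -0.16,"gripper": 0.35},{"translation": [-1.27,0.47,-0.1],"twist": -0.24,"gripper": 0.35},{"translation": [-1.69,0.69,-0.1],"twist": -0.32,"gripper": 0.35},{"translation": [-2.08,0.96,-0.1],"twist": -0.4,"gripper": 0.35}]}}

```text
clock: 8.45
eef_pos: [612.1, -32.0, 46.4]
tcp_rot: [-3.137, -0.001, 1.625]
contact_force: [-0.2, 0.7, -1.4]
opening: 0.353
```

```bash
python3 - <<'E'
from h import *
s=sense(); print(s['eef_pos'],s['tcp_rot'],s['contact_force'])
yaw=s['tcp_rot'][2]; X=np.array([np.cos(yaw),np.sin(yaw)]);Y=np.array([np.sin(yaw),-np.cos(yaw)])
piv=np.array([655.7,-18.8])
for d in range(197,223,3):
    a=np.radians(d); p=piv+45*np.array([np.cos(a),np.sin(a)])-s['eef_pos'][:2]
    print(d,p.round(1),np.round([p@X/10,p@Y/10],2))
cv2.imwrite("pics/wrist10.png",grab_frame("wrist"))
E
```

```text
[612.09144179 -31.97623083  46.36652421] [-3.13673544e+00 -7.57914076e-04  1.62472104e+00] [-0.21417526  0.65393047 -1.41843419]
197 [0.6 0. ] [-0.    0.06]
200 [ 1.3 -2.2] [-0.23  0.12]
203 [ 2.2 -4.4] [-0.45  0.19]
206 [ 3.2 -6.6] [-0.67  0.28]
209 [ 4.3 -8.6] [-0.89  0.38]
212 [  5.4 -10.7] [-1.09  0.49]
215 [  6.7 -12.6] [-1.3   0.61]
218 [  8.1 -14.5] [-1.49  0.74]
221 [  9.6 -16.3] [-1.68  0.88]
```

View pics/wrist10.png

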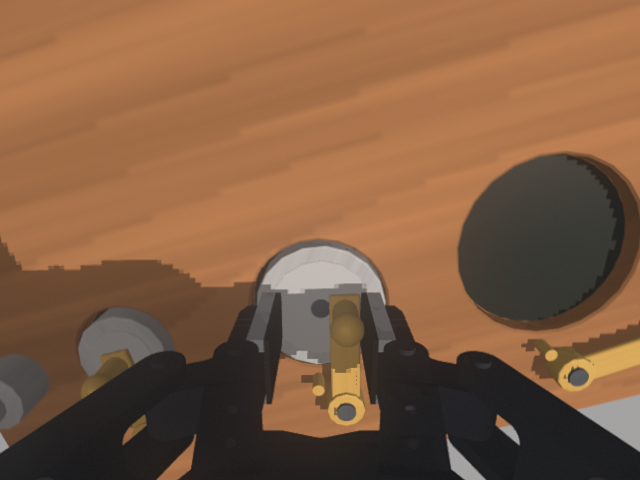

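Request:
{"method": "arm_command", "body": {"plan": [{"translation": [-0.2,0.1,-0.1],"twist": 0,"gripper": 0.35},{"translation": [-0.4,0.15,-0.1],"twist": 0,"gripper": 0.35},{"translation": [-0.6,0.25,-0.1],"twist": 0,"gripper": 0.35},{"translation": [-0.75,0.3,-0.1],"twist": 0,"gripper": 0.35},{"translation": [-0.9,0.35,-0.1],"twist": 0,"gripper": 0.35}]}}

```text
clock: 8.92
eef_pos: [616.7, -41.5, 47.4]
tcp_rot: [-3.137, -0.0, 1.629]
contact_force: [0.4, -0.1, -0.4]
opening: 0.348
```

Request:
{"method": "arm_command", "body": {"plan": [{"translation": [-0.05,0.0,0],"twist": 0,"gripper": 0.35},{"translation": [-0.1,0.0,0],"twist": 0,"gripper": 0.35},{"translation": [-0.15,0.0,0],"twist": 0,"gripper": 0.35},{"translation": [-0.15,0,0],"twist": 0,"gripper": 0.35},{"translation": [-0.15,0,0],"twist": 0,"gripper": 0.35}]}}

```text
clock: 9.33
eef_pos: [616.7, -42.4, 47.4]
tcp_rot: [-3.137, -0.001, 1.629]
contact_force: [-1.1, 4.3, -0.7]
opening: 0.35
```

```bash
python3 - <<'E'
from h import *
s=sense(); print(s['eef_pos'],s['tcp_rot'],s['contact_force'])
cv2.imwrite("pics/wrist11.png",grab_frame("wrist"))
E
```

```text
[616.74438623 -42.39863845  47.41096556] [-3.13743596e+00 -1.17662349e-03  1.62880513e+00] [-1.12809273  4.30388993 -0.73987205]
```

View pics/wrist11.png

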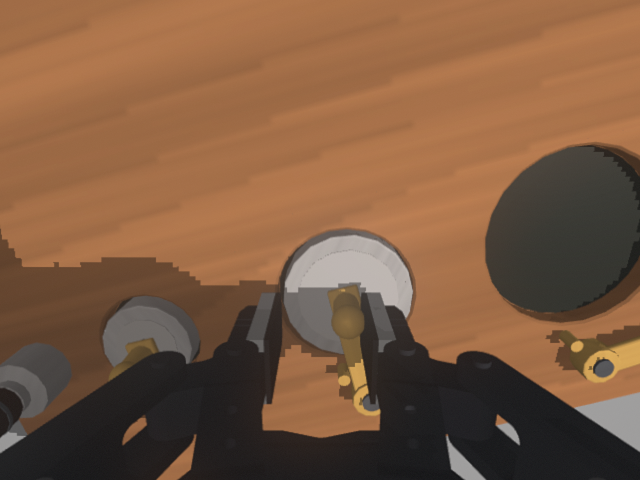

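Request:
{"method": "arm_command", "body": {"plan": [{"translation": [-0.05,0.0,0],"twist": 0,"gripper": 0.35},{"translation": [-0.1,0.0,0],"twist": 0,"gripper": 0.35},{"translation": [-0.12,0.0,0],"twist": 0,"gripper": 0.35},{"translation": [-0.12,0,0],"twist": 0,"gripper": 0.35},{"translation": [-0.12,0,0],"twist": 0,"gripper": 0.35}]}}

```text
clock: 9.8
eef_pos: [616.8, -42.6, 47.4]
tcp_rot: [-3.137, -0.002, 1.628]
contact_force: [-0.1, 8.3, 0.1]
opening: 0.353
```

Request:
{"method": "arm_command", "body": {"plan": [{"translation": [0.3,0.0,0],"twist": 0,"gripper": 0.35},{"translation": [0.7,0.0,0],"twist": 0,"gripper": 0.35},{"translation": [0.9,0.0,0],"twist": 0,"gripper": 0.35},{"translation": [0.9,0,0],"twist": 0,"gripper": 0.35},{"translation": [0.9,0,0],"twist": 0,"gripper": 0.35}]}}

```text
clock: 10.22
eef_pos: [616.4, -33.6, 47.5]
tcp_rot: [-3.138, -0.002, 1.629]
contact_force: [-0.3, 1.0, -0.2]
opening: 0.353
```

```bash
python3 - <<'E'
from h import *
s=sense(); print(s['eef_pos'],s['tcp_rot'],s['contact_force'])
cv2.imwrite("pics/wrist12.png",grab_frame("wrist"))
E
```

```text
[616.35027806 -33.62576852  47.51373683] [-3.13764908e+00 -2.11701273e-03  1.62880288e+00] [-0.3273916   1.00938325 -0.23390906]
```

View pics/wrist12.png

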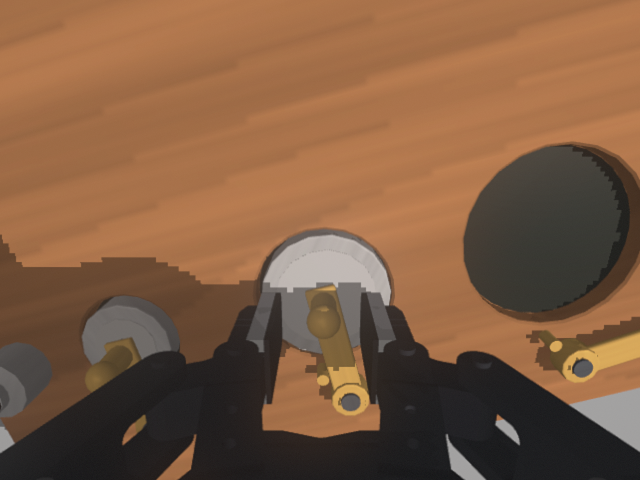

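The stop was felt, with force rising to 8 N and no motion. The pin at (323,322) now stands centred between the fingers, clear of both. I'll rise straight up, then look.

Request:
{"method": "arm_command", "body": {"plan": [{"translation": [0,0,-1.5],"twist": 0,"gripper": 0.35},{"translation": [0,0,-4.0],"twist": 0,"gripper": 0.35},{"translation": [0,0,-7.0],"twist": 0,"gripper": 0.35},{"translation": [0,-3,-10],"twist": 0,"gripper": 0.35},{"translation": [0,-6.5,-12.5],"twist": 0,"gripper": 0.35}]}}

```text
clock: 10.68
eef_pos: [555.0, -37.9, 173.3]
tcp_rot: [-3.14, -0.002, 1.629]
contact_force: [-0.4, -0.4, 0.7]
opening: 0.348
```

Request:
{"method": "arm_command", "body": {"plan": [{"translation": [0,-1.5,-1.5],"twist": 0,"gripper": 0.35},{"translation": [0,-3,-3],"twist": 0,"gripper": 0.35},{"translation": [0,-3,-3],"twist": 0,"gripper": 0.35},{"translation": [0,-3,-3],"twist": 0,"gripper": 0.35},{"translation": [0,-3,-3],"twist": 0,"gripper": 0.35}]}}

```text
clock: 11.1
eef_pos: [525.6, -39.8, 203.0]
tcp_rot: [-3.141, -0.002, 1.629]
contact_force: [0.8, 0.3, 0.0]
opening: 0.354
```

```bash
python3 - <<'E'
from h import *
m=camera_model("wrist"); cv2.imwrite(f"pics/wrist13.png",grab_frame("wrist"))
s=sense(); print(s['eef_pos'],s['tcp_rot'],s['contact_force'],s['clock'])
a=np.radians(197.4); print(proj([[655.7,-18.8,48],[655.7+45*np.cos(a),-18.8+45*np.sin(a),60],[614,-32,40]],m))
f=grab_frame("side")[180:320,200:380]; cv2.imwrite("pics/c13.png",cv2.resize(f,None,fx=4,fy=4,interpolation=cv2.INTER_CUBIC))
E
```

```text
[525.51865663 -39.73084392 202.56133008] [-3.13990084e+00 -1.66748397e-03  1.62875031e+00] [ 0.76409721  0.92592292 -0.53101006] 11.15
[[336.11430985 370.69814953]
 [323.23137881 331.38873253]
 [323.25962994 320.70235749]]
```

View pics/wrist13.png

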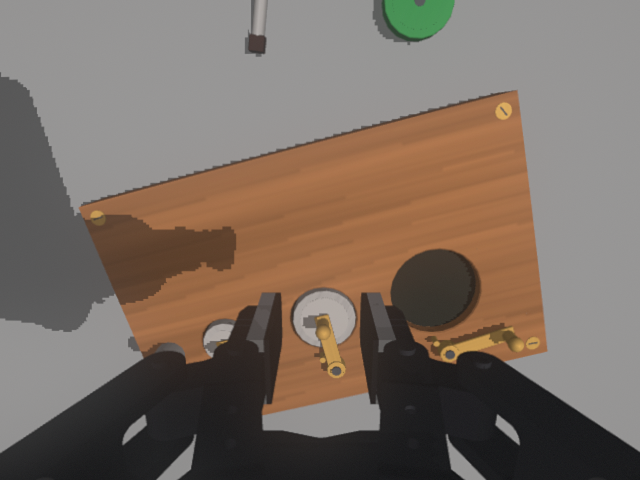

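View pics/c13.png

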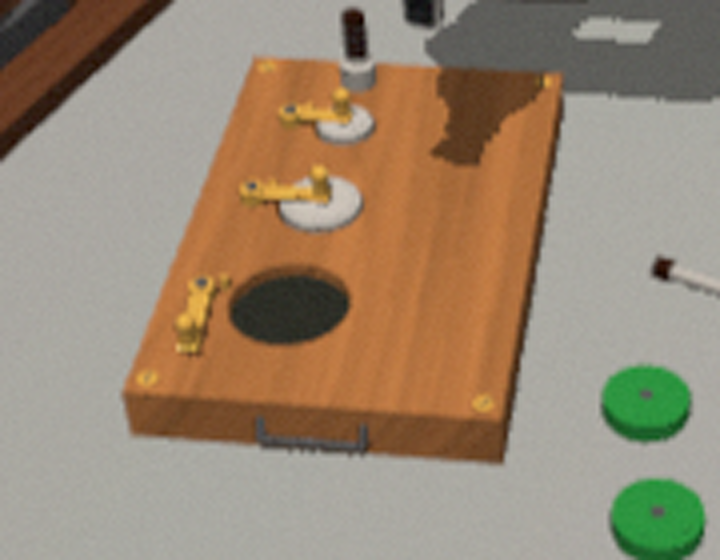

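Pin ball seen at (323,331), against a prediction of (323,331) for a fully closed keeper. The disc is home and flat and the arm is clear, so I'm handing in.

```bash
python3 -c "
from rig import job
print(job.sign_off())"
```

```text
the job is handed in; nothing more can be done
None
```

The disc is in the 56 mm recess and its brass keeper is swung across it to the stop. I handed the job in at about 11 s of the 48 s; no verdict was given.

- **Disc:** I pushed it across the deck with two part-open fingertips until it tipped over the rim and dropped. My last fix on its bore, just after the drop, was (613, −32) mm against the recess centre at about (614, −32). It looked flat in both the wrist and side views afterwards.
- **Keeper:** I led its pin round the arc between the open fingers. At the end of the swing the push force rose to about 8 N with almost no further movement, which I took as the stop. From above, the pin's ball was at pixel (323, 331), where a fully closed keeper should put it.
- **Everything else:** The small disc, the other two keepers and the plug gauge look unmoved in the last pictures. I did not measure the bystanders again. The fingers finished about 200 mm up, touching nothing.

No check failed. One misled me briefly: in the wrist view the dropped disc still looked tilted. I pushed about 4 mm more with almost no force, and ray-casting its bore then showed it was already home.

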